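# Charge the shaker mill with grinding beads

## Task

Get the mill ready and start it: with the hand scoop, never with the fingers, carry every grinding bead from the black tray into the mill's open steel cup. When they are all in, push the steel sleeve cap straight down over the cup until it is fully home, then press the mill's start plunger right down to its stop and let it spring back. Leave the scoop standing upright in the middle of its rubber mat, with the cap still fully home, and do not disturb the jar, the tube rack or the bottle.

Things in the scene. Friction and masses are not known exactly. Their poses are not given: they have to be found in the camera images.
- tray: Black open plastic tray, fixed, 330 x 138 x 55 mm (x, y, z), walls 5 and 4 mm, inside width 130 mm. Origin: centre of its underside. The flat floor is 6 mm up, from local x = -128.5 to +160 mm; at the -x end a ramp climbs from it (x = -128.5) at 55 degrees to the end wall (x = -160), which is higher: 70 mm.
- mill: White bench shaker mill, fixed, base 250 x 150 x 35 mm, origin at the centre of its underside. On top an open steel cup (outer diameter 104, wall 4, rim 97 mm above the bench, inner floor 57 mm below the rim), centred at local x = -35 mm, and a black start plunger at x = +80 mm.
- cup_mouth (a point): Centre of the mill cup's mouth, in the plane of its rim, 97 mm above the bench; axes as the mill's.
- plunger (a joint): Spring start plunger of the mill: 0 when up, 0.012 (m) when pressed fully down to its stop; about 8 N at the stop; springs back when let go.
- plunger_top (a point): Centre of the top of the plunger's round black head (diameter 32 mm); moves down with it. 59 mm above the bench when up.
- mat: Thin black rubber mat, fixed, 120 x 100 x 4 mm: the scoop's place. Origin: centre of its underside.
- scoop: Loose aluminium scoop, 0.15 kg, holds about 5 beads. Origin on the underside of its flat floor; open mouth faces local -x. Floor 2.5 mm thick, x = -30 to +25 mm, 59 wide (54 inside); side walls 40 high from x = -16 back; back wall 40 high at x = +25. Black upright grip post 22 x 16 mm (x, y), x = +25 to +47, from the underside level to 110 mm up.
- cap: Loose steel sleeve cap for the cup, 0.25 kg: round skirt (outer diameter 118, inner 110, 24 mm deep, open below) closed by a 5 mm plate, black round knob (diameter 28, 34 high) on top; 63 mm high in all. Origin: centre of the lower edge of the skirt. Fully home, its plate lies on the rim, origin 24 mm below the rim.
- jar: Bystander: loose amber glass jar, diameter 64, 85 mm high.
- tube_rack: Bystander: loose white rack with sample tubes, 90 x 200 mm, 95 mm high.
- wash_bottle: Bystander: loose white plastic bottle, diameter 72, 160 mm high.
- bead0: White ceramic grinding bead, a ball of diameter 22 mm, 25 g, loose in the tray; origin at its centre. 6 to 10 beads are present.
- bead1: White ceramic grinding bead, a ball of diameter 22 mm, 25 g, loose in the tray; origin at its centre. 6 to 10 beads are present.
- bead2: White ceramic grinding bead, a ball of diameter 22 mm, 25 g, loose in the tray; origin at its centre. 6 to 10 beads are present.
- bead3: White ceramic grinding bead, a ball of diameter 22 mm, 25 g, loose in the tray; origin at its centre. 6 to 10 beads are present.
- bead4: White ceramic grinding bead, a ball of diameter 22 mm, 25 g, loose in the tray; origin at its centre. 6 to 10 beads are present.
- bead5: White ceramic grinding bead, a ball of diameter 22 mm, 25 g, loose in the tray; origin at its centre. 6 to 10 beads are present.
- bead6: White ceramic grinding bead, a ball of diameter 22 mm, 25 g, loose in the tray; origin at its centre. 6 to 10 beads are present.
- bead7: White ceramic grinding bead, a ball of diameter 22 mm, 25 g, loose in the tray; origin at its centre. 6 to 10 beads are present.
- bead8: White ceramic grinding bead, a ball of diameter 22 mm, 25 g, loose in the tray; origin at its centre. 6 to 10 beads are present.
- bead9: White ceramic grinding bead, a ball of diameter 22 mm, 25 g, loose in the tray; origin at its centre. 6 to 10 beads are present.
Mind the look-alikes: they are no part of the job. Several things look just like the cap: the one meant starts farthest from the robot's base.

How it is judged:
By the outcome, as a careful person would: the job done as asked, in the order asked, and still so for the second after the job is handed in, with the robot touching nothing.
Of bead0, bead1, bead2, bead3, bead4, bead5, bead6, bead7, bead8, bead9 only 6 to 10 are there at a start; the rules pass over those that are not, and their reading is None.
At some moment in a run one of scoop, cap may be knocked a few centimetres aside while the robot is not near it.
It also fails if it takes over 210 s, if anything falls off the work surface, if the arm or the gripper's body presses on something with over 40 N, if the wrist force passes 120 N, or if a joint passes its speed limit or range.

## Robot

A 7-joint arm with a two-finger parallel gripper is mounted at the origin on the work surface. World frame = base frame: x ahead of the robot, y to its left, z up, the work surface at z = 0. Lengths are in m, angles in rad, forces in N, time in s.
With the tool pointing down it reaches from about 0.425 to 0.95 m from the base axis. Payload 4.7 kg.
Tool frame: the origin (TCP) lies between the finger pads; the fingertips stand 25 mm ahead of it and the grasp point (between the pads) lies 6 mm ahead of it; x points along the fingers, z is the direction in which the jaws open and shut, and the axes are right-handed (so a half turn about x gives the same grasp; the last joint's range is limited). The gripper opens to 85 mm and grips with 20 to 120 N. Pads are 22 mm wide; open, the fingers measure 114 mm over their backs; the gripper's body (76 mm by 85 mm) begins 54 mm behind the grasp point. The pads swing forward as they close: fully open they stand 13 mm farther back than shut.
Start: joints at [-1.146, 0.469, -0.049, 1.532, 0.024, 1.141, -0.082], TCP at [0.296, 0.607, 0.256] pointing down, gripper open.
Joint ranges: [-2.59, 2.59], [-0.33, 1.99], [-1.39, 1.29], [0.1, 2.45], [-1.04, 4.18], [0.21, 1.99], [-2.66, 2.66]. Speed limits (rad/s): [2.57, 2.57, 3.14, 3.14, 3.14, 3.14, 3.14].

## Interface

Orientations are given as a 3x3 rotation matrix whose columns are the frame's x, y, z axes.
In Python, from rig import * gives the robot as it stands. Calls block until the motion is done:
- movep(position, orientation): joint-space move of the TCP to a pose.
- move_l(position, attitude=None, feed=0.15, until_force=None): straight line of the TCP; attitude=None keeps the orientation; feed is the mean speed in m/s. With until_force (N) it stops when the force on the tool has changed by that much, and returns True; else False.
- move_joints(angles): joint-space move.
- command_gripper(opening, newtons=None): finger opening in m; newtons is the grip in N (None keeps the last); returns when the fingers have stopped.
- sleep(seconds).
- inverse_kinematics(position, orientation): joint angles nearest the present ones, or None.
- sense(): the state.
- camera(name): name is "side" or "top" or "wrist"; returns (picture, depth): 400x640x3 uint8, red, green, blue; 400x640 float32, m along the optical axis (not along the pixel's ray), 0 where there is no reading.
- camera_params(name): a dict with "K" (3x3 intrinsics, pixels), "position" and "rotation" of the camera in the world; the wrist camera has in their place "tool_from_camera" (4x4, takes a point from camera to tool coordinates, whose origin is the TCP and whose axes are the tool frame's). Camera axes: x right, y down, z forward; pixel columns grow to the right and rows downward; lengths in m; the calibration is good to about 2 mm. A picture is of the moment at which its call begins: read the wrist's pose just before it. camera_params takes no time and is no camera call.
A pose or a line that the arm cannot do raises Unreachable and nothing moves.
- finish_job(): hands the job in, once; it reports no verdict.
The state is a dict: "time_s": time; "joint_pos": joint angles; "qd": joint speeds; "joint_efforts": joint torques, N m; "position": TCP position; "tcp_rot": TCP orientation; "wrist_force": force on the tool from outside, world axes, zero at the start; "ft_torque": the same for the moment, N m; "finger_gap": finger opening in m.
Only numpy, scipy, OpenCV 4.12 (cv2) and the standard library are available. Lean on these libraries where they do the work, as an engineer would, in place of code of your own. Each camera call takes 0.05 s, during which the arm holds its last target.

## Working session

There is one attempt and no reset: what is moved stays moved. The work goes in short steps, each a Python script; the robot and the scene stay as the last script left them, time stands still between calls to the robot, and variables do not carry over. Pictures are saved under pics/ and viewed, and the job is handed in when it is done.

```bash
ls; mkdir -p pics
python3 - <<'E'
from rig import *
import cv2,numpy as np
for n in ["top","side"]:
    p,d=camera(n); cv2.imwrite(f"pics/{n}0.png",p[:,:,::-1]); np.savez(f"pics/{n}0.npz",p=p,d=d)
    print(n,camera_params(n))
print(camera_params("wrist")); print(sense()["time_s"])
E
```

```text
pics
top {'K': array([[375.2023789 ,   0.        , 320.99107815],
       [  0.        , 375.2023789 , 195.93476769],
       [  0.        ,   0.        ,   1.        ]]), 'position': array([ 0.43070533, -0.00577048,  1.30156039]), 'rotation': array([[ 0.01772618, -0.99499639,  0.0983258 ],
       [-0.99984145, -0.01747375,  0.00342787],
       [-0.0016926 , -0.09837098, -0.99514837]])}
side {'K': array([[363.34770781,   0.        , 318.13813625],
       [  0.        , 363.34770781, 196.68387592],
       [  0.        ,   0.        ,   1.        ]]), 'position': array([ 0.44491045, -0.76215819,  0.82230502]), 'rotation': array([[ 0.99576969, -0.05641676,  0.07252496],
       [-0.09130195, -0.6962484 ,  0.71197059],
       [ 0.01032832, -0.7155804 , -0.69845401]])}
{'K': array([[335.24081261,   0.        , 323.47871351],
       [  0.        , 335.24081261, 199.86941926],
       [  0.        ,   0.        ,   1.        ]]), 'tool_from_camera': array([[ 1.27985445e-04, -3.06749795e-01,  9.51790180e-01,
        -1.17620155e-01],
       [ 1.58924757e-03, -9.51788923e-01, -3.06749604e-01,
         7.80898056e-02],
       [ 9.99998729e-01,  1.55188971e-03,  3.65686237e-04,
        -2.25706806e-04],
       [ 0.00000000e+00,  0.00000000e+00,  0.00000000e+00,
         1.00000000e+00]])}
0.1
```

View pics/top0.png

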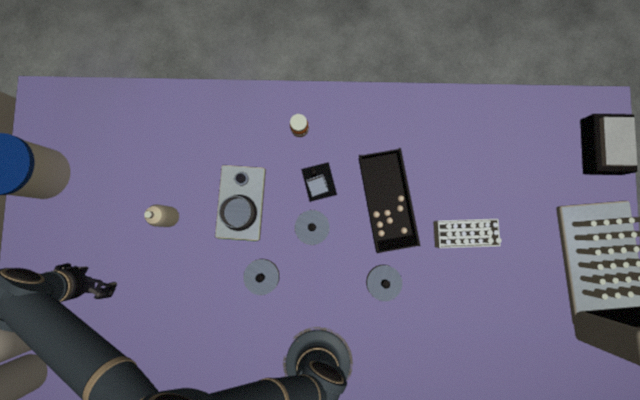

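View pics/side0.png

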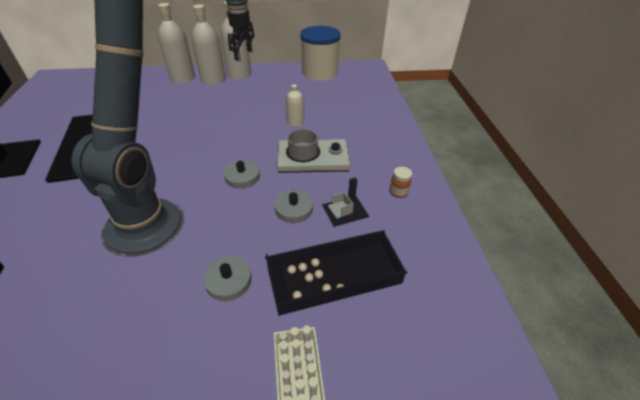

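```bash
cat > h.py <<'E'
import numpy as np,cv2
from rig import *
def deproj(n,u,v,d,cp=None):
    c=cp or camera_params(n);K=c["K"]
    u=np.asarray(u,float);v=np.asarray(v,float);d=np.asarray(d,float)
    P=np.stack([(u-K[0,2])/K[0,0]*d,(v-K[1,2])/K[1,1]*d,d],-1)
    if n=="wrist":
        R,t=c["R"],c["t"]
    else: R,t=c["rotation"],c["position"]
    return P@R.T+t
def wristcam():
    s=sense();c=dict(camera_params("wrist"));T=c["tool_from_camera"]
    R=np.array(s["tcp_rot"]);c["R"]=R@T[:3,:3];c["t"]=R@T[:3,3]+np.array(s["position"])
    p,d=camera("wrist");return p,d,c
def cloud(n,d,c=None):
    v,u=np.mgrid[0:400,0:640]
    X=deproj(n,u,v,d,c);X[d<=0]=np.nan;return X
E
python3 - <<'E'
from h import *
a=np.load("pics/top0.npz");X=cloud("top",a["d"])
# resampled heightmap
for nm,(u,v) in dict(capA=(311,227),capB=(261,276),capC=(385,283),jar=(298,122),bottle=(150,215),cup=(238,212),plg=(241,178),scoop=(316,186),rack=(467,233),bg=(300,300)).items(): print(nm,X[v,u].round(3),np.hypot(*X[v,u,:2]).round(3))
def crop(n,u0,u1,v0,v1,s,out):
    p=np.load(f"pics/{n}0.npz")["p"][v0:v1,u0:u1,::-1]
    cv2.imwrite(out,cv2.resize(p,None,fx=s,fy=s,interpolation=cv2.INTER_CUBIC))
crop("top",200,360,140,300,5,"pics/c1.png".replace("c1","c1")) if 0 else None
crop("top",205,350,140,300,3.7,"pics/c1.png")
crop("top",345,435,140,260,5,"pics/c2.png")
crop("side",215,415,120,310,3,"pics/c3.png")
E
```

```text
capA [0.45  0.029 0.068] 0.451
capB [0.289 0.188 0.065] 0.345
capC [ 0.273 -0.214  0.064] 0.347
jar [0.796 0.079 0.086] 0.8
bottle [0.476 0.518 0.16 ] 0.703
cup [0.496 0.276 0.045] 0.567
plg [0.608 0.266 0.063] 0.664
scoop [0.592 0.017 0.011] 0.593
rack [ 0.439 -0.483  0.064] 0.653
bg [ 0.203  0.064 -0.002] 0.213
```

View pics/c1.png

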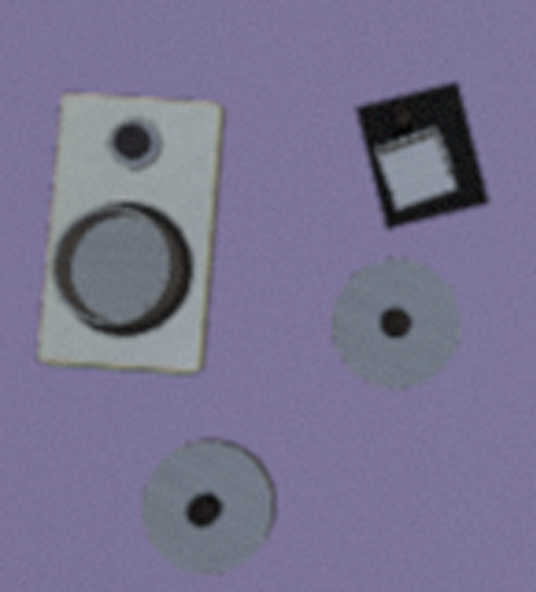

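View pics/c2.png

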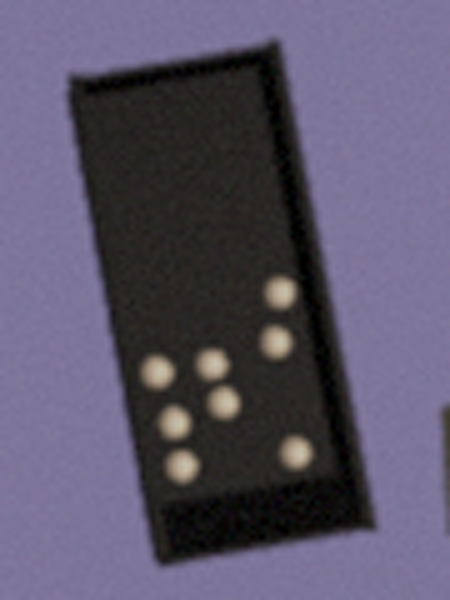

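View pics/c3.png

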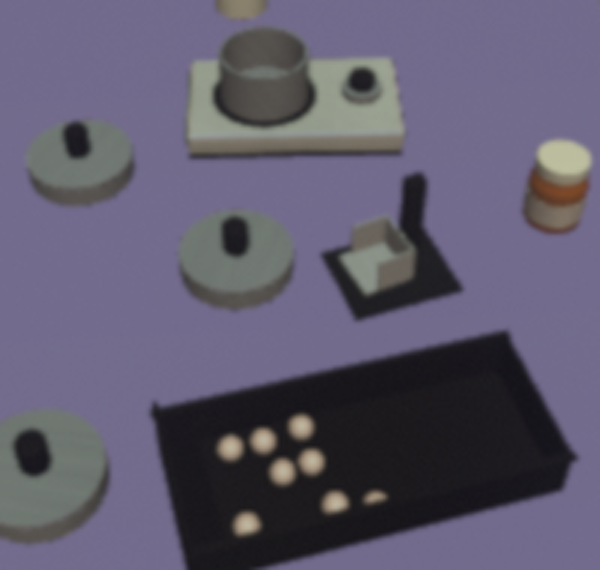

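```bash
cat > fit.py <<'E'
from h import *
from scipy.optimize import least_squares
def circ(P):
    f=least_squares(lambda q:np.hypot(P[:,0]-q[0],P[:,1]-q[1])-q[2],[*P.mean(0),0.05],loss="soft_l1",f_scale=0.002);return f.x
def box(c,r,zlo,zhi,X):
    m=(abs(X[...,0]-c[0])<r)&(abs(X[...,1]-c[1])<r)&(X[...,2]>zlo)&(X[...,2]<zhi);return m
E
python3 - <<'E'
from fit import *
X={n:cloud(n,np.load(f"pics/{n}0.npz")["d"]) for n in ("top","side")}
for n in X:
    Y=X[n]
    bg=box((0.6,0.3),.6,-.03,.02,Y); print(n,"table z",np.median(Y[...,2][box((0.3,0.0),.08,-.03,.03,Y)]).round(4))
    m=box((.496,.276),.07,.088,.11,Y);P=Y[m];print(" cup rim",len(P),circ(P[:,:2]).round(4),P[:,2].mean().round(4))
    m=box((.54,.276),.14,.028,.043,Y);P=Y[m];print(" mill",cv2.minAreaRect((P[:,:2]*1000).astype(np.float32)))
    m=box((.608,.266),.03,.05,.075,Y);P=Y[m];print(" plunger",len(P),P.mean(0).round(4))
    for nm,c in dict(A=(.45,.029),B=(.289,.188),C=(.273,-.214)).items():
        m=box(c,.075,.02,.045,Y);P=Y[m];m2=box(c,.03,.055,.075,Y)
        print(" cap",nm,cv2.minEnclosingCircle((P[:,:2]*1000).astype(np.float32)),Y[m2].mean(0).round(4) if m2.any() else None)
    m=box((.55,-.2),.19,.03,.085,Y);P=Y[m];print(" tray",len(P),cv2.minAreaRect((P[:,:2]*1000).astype(np.float32)))
    m=box((.6,.01),.075,.085,.13,Y);P=Y[m];print(" post",len(P),P.mean(0).round(4) if len(P) else None)
    m=box((.6,.01),.075,.02,.06,Y);P=Y[m];print(" scoopwalls",len(P),cv2.minAreaRect((P[:,:2]*1000).astype(np.float32)) if len(P) else None)
p=np.load("pics/top0.npz")["p"].astype(int)
Y=X["top"];m=box((.55,-.2),.19,0,.05,Y)&(p.sum(2)>330)
n,l,st,ce=cv2.connectedComponentsWithStats(m.astype(np.uint8))
for i in range(1,n): print("bead",st[i,4],ce[i].round(1),np.nanmedian(Y[l==i],0).round(4))
E
```

```text
top table z 0.0017
 cup rim 164 [0.4966 0.2765 0.0496] 0.0976
 mill ((530.9539184570312, 275.37933349609375), (150.7589569091797, 251.0155487060547), 87.13748931884766)
 plunger 97 [0.61   0.2702 0.0611]
 cap A ((451.8193054199219, 30.1700439453125), 58.581905364990234) [0.4516 0.0297 0.0644]
 cap B ((284.01531982421875, 196.2914581298828), 58.972957611083984) [0.2841 0.1959 0.0638]
 cap C ((270.9856872558594, -215.24510192871094), 59.1744499206543) [ 0.272  -0.214   0.0643]
 tray 1222 ((541.98876953125, -185.6939697265625), (337.70501708984375, 382.98870849609375), 8.214960098266602)
 post 40 [0.6287 0.0271 0.1121]
 scoopwalls 59 ((609.8311157226562, 20.190473556518555), (58.152523040771484, 58.8269157409668), 21.3530216217041)
side table z 0.0011
 cup rim 185 [0.4942 0.2731 0.0498] 0.0947
 mill ((529.3470458984375, 271.3729553222656), (154.67062377929688, 249.9926300048828), 87.34818267822266)
 plunger 64 [0.6086 0.263  0.061 ]
 cap A ((448.7568054199219, 26.298095703125), 60.24707794189453) [0.449  0.0239 0.0626]
 cap B ((281.2206726074219, 192.93197631835938), 60.49949645996094) 
[... 305 characters left out ...]
666479110717773), (63.28446578979492, 62.701148986816406), 20.340755462646484)
bead 3385 [347.1 203.6] [ 0.5171 -0.0911  0.0027]
bead 7 [394.3 147.4] [ 0.7356 -0.2558  0.0032]
bead 1923 [419.6 197.4] [ 0.5778 -0.3486  0.0027]
bead 27 [324.9 187. ] [ 0.587  -0.0145  0.0078]
bead 23 [400.8 198. ] [ 0.5542 -0.2738  0.0271]
bead 22 [399.9 207.9] [ 0.5199 -0.2714  0.0272]
bead 24 [387.  212.3] [ 0.5056 -0.2266  0.0272]
bead 24 [376.3 214. ] [ 0.4982 -0.1895  0.0278]
bead 24 [389.5 220. ] [ 0.4787 -0.235   0.0266]
bead 1 [436. 220.] [ 0.4809 -0.3879  0.0428]
bead 24 [379.7 224. ] [ 0.4646 -0.2025  0.0273]
bead 21 [404. 230.] [ 0.4458 -0.2839  0.0278]
bead 24 [381.  232.7] [ 0.4344 -0.2062  0.0274]
```

```bash
cat >> h.py <<'E'
def scoopR(yaw,th=0,s=1):
    """tool rotation holding the scoop with world yaw, th>0 = mouth down. tool x=-scoop z, tool z = s*scoop y"""
    c,sn=np.cos(yaw),np.sin(yaw)
    Rz=np.array([[c,-sn,0],[sn,c,0],[0,0,1]])
    a=-th # rotating about +y by negative angle takes z toward -x
    Ry=np.array([[np.cos(a),0,np.sin(a)],[0,1,0],[-np.sin(a),0,np.cos(a)]])
    S=Rz@Ry
    x=-S[:,2];z=s*S[:,1];y=np.cross(z,x)
    return np.stack([x,y,z],1),S
E
python3 - <<'E'
from h import *
print(np.array(sense()["tcp_rot"]).round(2))
def t(nm,p,yaw,th,s):
    q=inverse_kinematics(np.array(p),scoopR(np.radians(yaw),np.radians(th),s)[0])
    print(nm,s,th,None if q is None else np.round(q,2))
for s in(1,-1):
    t("grasp",(.628,.024,.10),16,0,s);t("view",(.55,.0,.35),0,0,s)
    for th in(0,-20,-30):t("tray",(.49,-.24,.12),11,th,s)
    t("tray",(.49,-.18,.12),11,0,s);t("tray far",(.62,-.24,.12),11,0,s)
    for th in(-20,0,60,75):
        for yaw in (0,29):t("dump %d"%yaw,(.45,.27,.22),yaw,th,s)
    t("cap",(.45,.028,.06),0,0,s);t("capdn",(.496,.275,.12),0,0,s)
    t("capt",(.45,.028,.06),90,0,s);t("capdn",(.496,.275,.12),90,0,s)
E
```

```text
[[-0.   -0.9   0.44]
 [-0.    0.44  0.9 ]
 [-1.   -0.   -0.  ]]
grasp 1 0 [-0.13  0.56  0.03  1.79 -0.03  0.79  1.77]
view 1 0 [-0.36  0.19  0.34  1.72 -0.07  1.24  1.56]
tray 1 0 [-0.02  0.46  0.51  2.   -0.32  0.76  2.45]
tray 1 -20 [ 0.    0.58  0.41  1.81 -0.04  1.09  2.17]
tray 1 -30 [-0.01  0.66  0.39  1.73  0.03  1.25  2.11]
tray 1 0 [-0.05  0.41  0.41  2.04 -0.24  0.73  2.27]
tray far 1 0 [ 0.08  0.6   0.33  1.7  -0.24  0.88  2.27]
dump 0 1 -20 [-0.46  0.41 -0.09  1.75 -0.15  1.28  1.09]
dump 29 1 -20 [-0.48  0.44 -0.16  1.72  0.02  1.34  1.43]
dump 0 1 0 [-0.59  0.26 -0.03  1.93  0.01  0.95  0.94]
dump 29 1 0 [-0.52  0.27 -0.12  1.92  0.04  0.95  1.42]
dump 0 1 60 [-1.11  0.23  0.07  2.45  1.79  0.85 -1.05]
dump 29 1 60 None
dump 0 1 75 None
dump 29 1 75 None
cap 1 0 [-0.24  0.41  0.1   2.22 -0.08  0.51  1.49]
capdn 1 0 [-0.54  0.45 -0.05  1.92  0.03  0.77  0.96]
capt 1 0 [ 0.74  0.75 -1.18  2.17  0.94  0.89  2.1 ]
capdn 1 0 [-0.3   0.48 -0.37  1.91  0.23  0.8   2.35]
grasp -1 0 [-0.52  0.62  0.59  1.81 -0.45  0.84 -1.  ]
view -1 0 [-0.69  0.22  0.74  1.74 -0.16  1.24 -1.48]
tray -1 0 [-0.43  0.74  1.18  2.01 -0.84  0.99 -0.2 ]
tray -1 -20 [-0.3   0.72  0.88  1.83 -0.34  1.12 -0.66]
tray -1 -30 [-0.26  0.77  0.81  1.74 -0.22  1.26 -0.77]
tray -1 0 [-0.52  0.64  1.1   2.07 -0.74  0.9  -0.37]
tray far -1 0 [-0.2   0.7   0.77  1.72 -0.58  0.96 -0.59]
dump 0 -1 -20 [-0.96  0.46  0.58  1.78 -0.38  1.33 -1.79]
dump 29 -1 -20 [-0.97  0.46  0.5   1.75 -0.21  1.34 -1.45]
dump 0 -1 0 [-1.09  0.29  0.58  1.96 -0.19  0.95 -1.99]
dump 29 -1 0 [-1.01  0.28  0.48  1.95 -0.15  0.95 -1.53]
dump 0 -1 60 [-1.    0.23 -0.05  2.44  1.79  0.88  2.11]
dump 29 -1 60 None
dump 0 -1 75 None
dump 29 -1 75 None
cap -1 0 [-0.62  0.46  0.58  2.25 -0.48  0.56 -1.24]
capdn -1 0 [-1.    0.5   0.55  1.95 -0.36  0.79 -1.81]
capt -1 0 [-0.42  0.42  0.33  2.24 -0.27  0.52  0.11]
capdn -1 0 [-0.78  0.46  0.25  1.93 -0.16  0.77 -0.43]
```

```bash
cat >> h.py <<'E'
G=np.array([.036,0,.099])   # TCP in scoop frame
def scoop_pose(local,world,yaw,th,s):
    """TCP pose such that scoop point `local` is at `world`"""
    R,S=scoopR(yaw,th,s)
    return np.array(world)+S@(G-np.array(local)),R
TIP=np.array([-.030,0,0])
CUP=np.array([.4955,.275,.097])
E
python3 - <<'E'
from h import *
for s in(1,-1):
  for yaw in range(-180,180,20):
    y=np.radians(yaw);u=np.array([np.cos(y),np.sin(y),0])
    out=[]
    for th in(0,30,50,60,70):
        off=.02*u+[0,0,-.01] if th>40 else .02*u+[0,0,.03]
        q=inverse_kinematics(*scoop_pose(TIP,CUP+off,y,np.radians(th),s))
        out.append("-" if q is None else str(np.round(q,1).tolist()))
    if out[3]!="-":print(s,yaw,*out)
E
```

```text
1 -180 [-1.2, 0.2, 0.6, 2.0, -0.1, 0.9, -2.1] [-0.9, 0.6, 0.6, 1.6, -0.4, 1.6, -1.7] [-0.8, 0.8, 0.6, 1.4, -0.6, 1.9, -1.6] [-0.4, 0.9, -0.0, 1.3, -0.4, 2.0, -2.0] -
1 -120 [-0.8, 0.2, 0.4, 2.0, -0.1, 0.9, -0.9] [-1.0, 0.5, 0.5, 1.6, 0.0, 1.5, -1.0] [-1.0, 0.8, 0.5, 1.4, 0.1, 1.8, -1.0] [-1.0, 0.9, 0.5, 1.3, 0.1, 1.9, -1.0] -
1 -100 [-0.8, 0.2, 0.4, 2.0, -0.1, 1.0, -0.5] [-1.0, 0.5, 0.4, 1.7, 0.2, 1.4, -0.8] [-1.1, 0.7, 0.5, 1.5, 0.3, 1.6, -0.9] [-1.1, 0.9, 0.5, 1.4, 0.3, 1.7, -0.9] [-1.1, 1.0, 0.5, 1.4, 0.3, 1.9, -0.9]
1 -80 [-0.7, 0.3, 0.3, 1.9, -0.1, 1.0, -0.2] [-1.1, 0.4, 0.4, 1.8, 0.3, 1.3, -0.6] [-1.2, 0.7, 0.4, 1.7, 0.4, 1.4, -0.8] [-1.2, 0.8, 0.4, 1.6, 0.5, 1.5, -0.8] [-1.3, 0.9, 0.5, 1.6, 0.5, 1.6, -0.9]
1 -60 [-0.6, 0.3, 0.2, 1.8, -0.1, 1.0, 0.2] [-1.0, 0.4, 0.3, 1.8, 0.4, 1.1, -0.4] [-1.3, 0.6, 0.4, 1.9, 0.6, 1.2, -0.7] [-1.3, 0.7, 0.4, 1.8, 0.7, 1.3, -0.8] [-1.4, 0.8, 0.4, 1.8, 0.8, 1.4, -0.9]
1 -40 [-0.6, 0.4, 0.1, 1.8, -0.1, 1.0, 0.5] [-1.0, 0.3, 0.3, 1.9, 0.6, 0.9, -0.2] [-1.3, 0.4, 0.4, 2.0, 0.9, 1.0, -0.7] [-1.4, 0.5, 0.4, 2.1, 1.0, 1.1, -0.9] [-1.5, 0.7, 0.4, 2.1, 1
[... 3345 characters left out ...]
, 2.0, -1.0, 1.0, 0.7] [0.3, 0.6, -0.5, 2.0, -1.0, 1.0, 0.8] [0.4, 0.7, -0.6, 2.0, -1.0, 1.0, 0.9]
-1 120 [-0.8, 0.3, 0.1, 1.8, -0.1, 1.0, -0.2] [-0.4, 0.4, 0.0, 1.8, -0.6, 1.1, 0.5] [-0.2, 0.5, -0.1, 1.8, -0.8, 1.3, 0.8] [-0.0, 0.6, -0.1, 1.8, -0.9, 1.4, 0.9] [0.1, 0.7, -0.2, 1.8, -0.9, 1.5, 0.9]
-1 140 [-0.8, 0.3, 0.1, 1.9, -0.0, 1.0, 0.2] [-0.4, 0.4, -0.0, 1.7, -0.5, 1.3, 0.7] [-0.2, 0.6, -0.1, 1.6, -0.6, 1.5, 0.9] [-0.1, 0.7, -0.1, 1.6, -0.7, 1.6, 0.9] [-0.1, 0.8, -0.2, 1.5, -0.7, 1.7, 0.9]
-1 160 [-0.7, 0.2, 0.0, 1.9, -0.0, 1.0, 0.5] [-0.4, 0.5, -0.1, 1.7, -0.3, 1.4, 0.9] [-0.3, 0.7, -0.1, 1.5, -0.5, 1.7, 1.0] [-0.2, 0.8, -0.1, 1.4, -0.5, 1.8, 1.0] [-0.2, 0.9, -0.2, 1.3, -0.6, 1.9, 1.0]
```

Run:
```python
from h import *
movep(np.array([.60,.03,.32]),scoopR(np.radians(15),0,1)[0])
p,d,c=wristcam();cv2.imwrite("pics/w1.png",p[:,:,::-1]);np.savez("pics/w1.npz",p=p,d=d,R=c["R"],t=c["t"])
movep(np.array([.54,-.20,.42]),scoopR(np.radians(11),0,1)[0])
p,d,c=wristcam();cv2.imwrite("pics/w2.png",p[:,:,::-1]);np.savez("pics/w2.npz",p=p,d=d,R=c["R"],t=c["t"])
print(sense()["time_s"],np.array(sense()["joint_pos"]).round(2))
```

```text
3.5417 [ 0.01  0.21  0.33  1.55 -0.07  1.4   2.11]
```

View pics/w1.png

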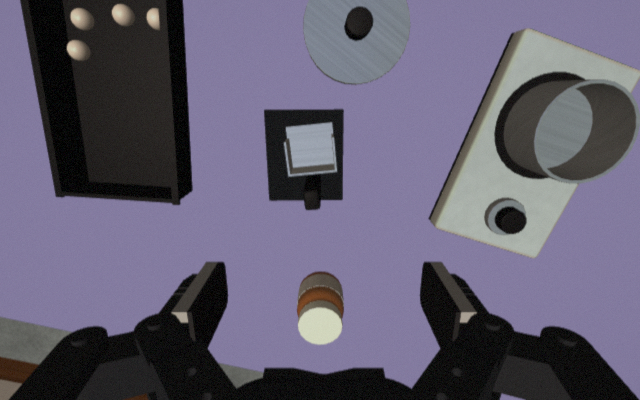

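View pics/w2.png

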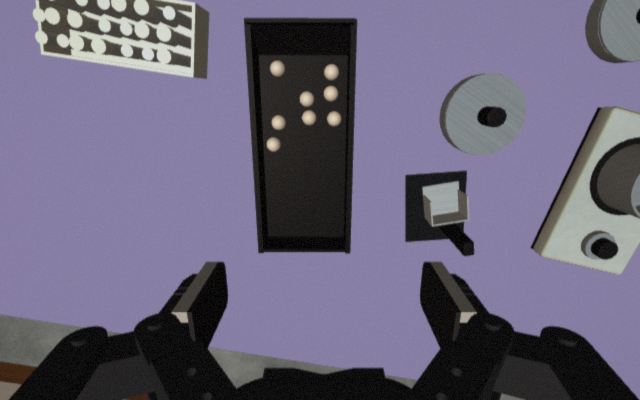

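Run:
```python
from fit import *
for f in("w1","w2"):
    a=np.load(f"pics/{f}.npz");c=dict(camera_params("wrist"),R=a["R"],t=a["t"]);Y=cloud("wrist",a["d"],c);p=a["p"].astype(int)
    print(f,"table",np.median(Y[...,2][box((.5,-.08),.05,-.03,.03,Y)]).round(4))
    m=box((.5,.275),.07,.088,.11,Y);P=Y[m]
    if len(P)>50: print(" cup",circ(P[:,:2]).round(4),P[:,2].mean())
    m=box((.61,.268),.03,.05,.075,Y);P=Y[m]
    if len(P): print(" plg",P.mean(0).round(4))
    m=box((.45,.028),.03,.055,.075,Y);print(" capA knob",Y[m].mean(0).round(4))
    m=box((.6,.01),.075,.1,.125,Y);P=Y[m];print(" post",len(P),cv2.minAreaRect((P[:,:2]*1000).astype(np.float32)))
    m=box((.6,.01),.075,.028,.05,Y)&(p.sum(2)>240);P=Y[m];r=cv2.minAreaRect((P[:,:2]*1000).astype(np.float32));print(" walls",len(P),r,)
    m=box((.6,.01),.1,-.01,.02,Y)&(p.sum(2)<130);P=Y[m];r=cv2.minAreaRect((P[:,:2]*1000).astype(np.float32));print(" mat",len(P),r)
    m=box((.55,-.2),.19,.045,.085,Y)&(Y[...,1]<-.05)&(p.sum(2)<150)&(Y[...,1]>-.37);P=Y[m];print(" tray",len(P),cv2.minAreaRect((P[:,:2]*1000).astype(np.float32)))
    m=(box((.55,-.21),.15,.015,.035,Y))&(p.sum(2)>330)
    n,l,st,ce=cv2.connectedComponentsWithStats(m.astype(np.uint8))
    for i in range(1,n):
        if st[i,4]>20: print("  bead",st[i,4],np.nanmedian(Y[l==i],0).round(4))
```

```text
w1 table -0.0001
 cup [0.4936 0.2736 0.0496] 0.09441778028222965
 plg [0.6069 0.2661 0.0611]
 capA knob [0.4499 0.0271 0.0625]
 post 359 ((627.8218383789062, 25.685298919677734), (22.046390533447266, 15.995430946350098), 20.896942138671875)
 walls 285 ((600.1049194335938, 14.94024658203125), (43.398948669433594, 59.055145263671875), 21.274534225463867)
 mat 3675 ((608.3001708984375, 7.277500152587891), (117.39781188964844, 98.14217376708984), 15.371304512023926)
 tray 5145 ((601.3958740234375, -216.71490478515625), (217.87380981445312, 147.7096405029297), 11.240419387817383)
  bead 253 [ 0.5038 -0.2257  0.0256]
  bead 242 [ 0.5198 -0.2693  0.0257]
  bead 201 [ 0.4985 -0.1905  0.026 ]
  bead 230 [ 0.5534 -0.2721  0.0255]
w2 table -0.0001
 cup [0.4922 0.276  0.0522] 0.09354811392572714
 plg [0.6063 0.265  0.0604]
 capA knob [0.4488 0.0253 0.0621]
 post 229 ((627.5568237304688, 24.501365661621094), (22.5203800201416, 15.585577011108398), 18.402252197265625)
 walls 297 ((600.5585327148438, 15.169418334960938), (46.599761962890625, 59.82487106323242), 20.43314552307129)
 mat 1889 ((607.99365234375, 7.0634765625), (117.5982894897461, 98.06443786621094), 15.189231872558594)
 tray 4118 ((545.2042236328125, -227.6897430419922), (330.79949951171875, 144.34817504882812), 11.19151782989502)
  bead 161 [ 0.4446 -0.2847  0.0253]
  bead 160 [ 0.4343 -0.2082  0.025 ]
  bead 151 [ 0.463  -0.2032  0.0253]
  bead 151 [ 0.4773 -0.2361  0.025 ]
  bead 142 [ 0.503  -0.2283  0.0254]
  bead 143 [ 0.4972 -0.1914  0.0251]
  bead 133 [ 0.5192 -0.2715  0.0252]
  bead 126 [ 0.5526 -0.274   0.0252]
```

Run:
```python
from fit import *
a=np.load("pics/w2.npz");c=dict(camera_params("wrist"),R=a["R"],t=a["t"]);Y=cloud("wrist",a["d"],c);p=a["p"].astype(int)
y=np.radians(11.2);R=np.array([[np.cos(y),-np.sin(y)],[np.sin(y),np.cos(y)]])
L=(Y[...,:2]-[.545,-.2277])@R
ok=(abs(L[...,0])<.2)&(abs(L[...,1])<.1)
def q(v):return np.percentile(v,[1,5,50,95,99]).round(4) if len(v) else None
for x0 in(-.13,-.07,0,.07,.13):
    for sg in(-1,1):
        m=ok&(abs(L[...,0]-x0)<.025)&(L[...,1]*sg>.04)
        print(x0,sg,"walltop y",q(L[...,1][m&(Y[...,2]>.048)&(Y[...,2]<.062)]), "floor y",q(L[...,1][m&(Y[...,2]<.014)&(Y[...,2]>.003)]))
m=ok&(abs(L[...,1])<.05)
print("near end top x",q(L[...,0][m&(Y[...,2]>.062)&(L[...,0]<0)]),"far end",q(L[...,0][m&(Y[...,2]>.048)&(L[...,0]>0)]))
for x in np.arange(-.168,-.11,.004):
    k=m&(abs(L[...,0]-x)<.002);print(round(x,3),np.median(Y[...,2][k]).round(4),end="; ")
b=np.array([[.4446,-.2847],[.4343,-.2082],[.463,-.2032],[.4773,-.2361],[.503,-.2283],[.4972,-.1914],[.5192,-.2715],[.5526,-.274]])
print();print(((b-[.545,-.2277])@R).round(3))
```

```text
-0.13 -1 walltop y [-0.0728 -0.0725 -0.0683 -0.0649 -0.0647] floor y [-0.0651 -0.0647 -0.0551 -0.0421 -0.0405]
-0.13 1 walltop y [0.0651 0.0652 0.0688 0.0726 0.073 ] floor y [0.0413 0.0427 0.0548 0.0647 0.065 ]
-0.07 -1 walltop y [-0.073  -0.0726 -0.0683 -0.0649 -0.0648] floor y [-0.0652 -0.0649 -0.053  -0.0412 -0.0404]
-0.07 1 walltop y [0.0649 0.0651 0.0687 0.0726 0.0729] floor y [0.0402 0.0418 0.0554 0.0645 0.065 ]
0 -1 walltop y [-0.0732 -0.0726 -0.0682 -0.065  -0.0648] floor y [-0.0653 -0.0652 -0.0562 -0.0416 -0.0403]
0 1 walltop y [0.0648 0.0649 0.0686 0.0725 0.0728] floor y [0.0407 0.0409 0.0521 0.0641 0.0648]
0.07 -1 walltop y [-0.0732 -0.0727 -0.0686 -0.0651 -0.0649] floor y [-0.0654 -0.0651 -0.0533 -0.0413 -0.0402]
0.07 1 walltop y [0.0647 0.0648 0.0686 0.0723 0.0726] floor y [0.0412 0.0414 0.0528 0.0641 0.0646]
0.13 -1 walltop y [-0.0732 -0.0728 -0.0688 -0.0652 -0.0651] floor y [-0.0656 -0.0652 -0.0534 -0.0414 -0.0403]
0.13 1 walltop y [0.0646 0.0646 0.0686 0.0722 0.0725] floor y [0.0401 0.0416 0.0521 0.0638 0.0647]
near end top x [-0.1625 -0.0157 -0.0097 -0.0036 -0.0007] far end [1.000e-04 5.000e-04 5.100e-03 1.602e-01 1.635e-01]
-0.168 nan; -0.164 0.0698; -0.16 0.0545; -0.156 0.0443; -0.152 0.0386; -0.148 0.0326; -0.144 0.0271; -0.14 0.0217; -0.136 0.0156; -0.132 0.0099; -0.128 0.0061; -0.124 0.0059; -0.12 0.006; -0.116 0.0064; -0.112 0.0067; 
[[-0.11  -0.036]
 [-0.105  0.041]
 [-0.076  0.04 ]
 [-0.068  0.005]
 [-0.041  0.008]
 [-0.04   0.045]
 [-0.034 -0.038]
 [-0.002 -0.047]]
  return _methods._mean(a, axis=axis, dtype=dtype,
  ret = ret.dtype.type(ret / rcount)
```

```bash
cat >> h.py <<'E'
TR=np.array([.545,-.2277]);TY=np.radians(11.2)
def tray(x,y,z):
    c,s=np.cos(TY),np.sin(TY);return np.array([TR[0]+c*x-s*y,TR[1]+s*x+c*y,z])
def st(tag=""):
    s=sense();print(tag,"t=%.1f"%s["time_s"],"F",np.round(s["wrist_force"],1),"gap %.4f"%s["finger_gap"],"p",np.round(s["position"],4))
def lookpost(X,c=(.6,.01),r=.1):
    from fit import box
    m=box(c,r,.1,.125,X);P=X[m];return len(P),cv2.minAreaRect((P[:,:2]*1000).astype(np.float32)) if len(P) else None
E
python3 - <<'E'
from h import *
y=np.radians(20.5);R=scoopR(y,0,1)[0]
movep(np.array([.6278,.0255,.24]),R)
p,d,c=wristcam();cv2.imwrite("pics/w3.png",p[:,:,::-1]);print(lookpost(cloud("wrist",d,c)))
move_l(np.array([.6278,.0255,.103]),R,feed=.12)
command_gripper(.010,110)
st("grip")
move_l(np.array([.6278,.0255,.22]),feed=.12);st("up")
p,d=camera("side");cv2.imwrite("pics/s3.png",cv2.resize(p[60:300,200:450,::-1],None,fx=2.4,fy=2.4))
E
```

```text
(613, ((627.6200561523438, 25.275100708007812), (21.16538429260254, 15.765145301818848), 20.529478073120117))
grip t=6.7 F [0.  0.8 0.4] gap 0.0145 p [0.6281 0.0257 0.1033]
up t=7.8 F [ 0.8  0.4 -1.6] gap 0.0146 p [0.6271 0.0255 0.219 ]
```

View pics/s3.png

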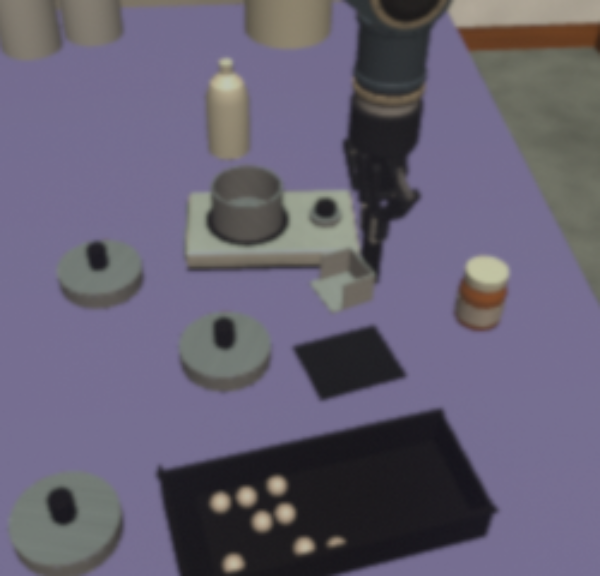

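View pics/w3.png

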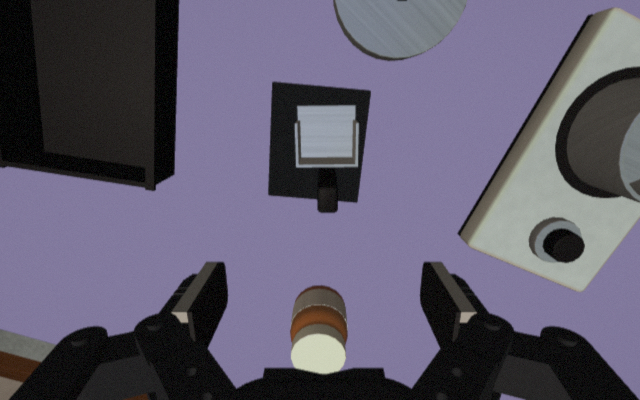

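```bash
cat >> h.py <<'E'
rad=np.radians
def tp(x,y,z,th): return scoop_pose(TIP,tray(x,y,z),TY,rad(th),1)
def snap(n,tag,crop=None,f=1):
    p,d=camera(n)
    if crop: u0,u1,v0,v1=crop;p=p[v0:v1,u0:u1]
    cv2.imwrite(f"pics/{tag}.png",cv2.resize(p[:,:,::-1],None,fx=f,fy=f,interpolation=cv2.INTER_CUBIC))
E
python3 - <<'E'
from h import *
movep(*tp(.01,.029,.13,2))
move_l(*tp(.01,.029,.03,2),feed=.15)
print(move_l(*tp(.01,.029,.004,2),feed=.03,until_force=4));st("floor")
s=sense();R,S=scoopR(TY,rad(2),1);print("tip z",(np.array(s["position"])-S@(G-TIP))[2])
E
```

```text
True
floor t=10.3 F [-0.1  0.9  4.4] gap 0.0144 p [ 0.6105 -0.185   0.1071]
tip z 0.005861058695986507
```

Run:
```python
from h import *
move_l(*tp(.01,.029,.0065,2),feed=.03)
print(move_l(*tp(-.10,.029,.0065,2),feed=.09,until_force=15));st("mid")
print(move_l(*tp(-.126,.029,.0068,2),feed=.05,until_force=18));st("ramp")
R,S=scoopR(TY,rad(2),1);tip=np.array(sense()["position"])-S@(G-TIP)
c,s=np.cos(TY),np.sin(TY);print("tip local",(tip[:2]-TR)@np.array([[c,-s],[s,c]]),tip[2])
p,d,cc=wristcam();cv2.imwrite("pics/w4.png",p[:,:,::-1])
snap("top","t4",(345,435,140,260),5)
```

```text
False
mid t=11.9 F [ 0.6 -0.  -2.1] gap 0.0145 p [ 0.5033 -0.2063  0.1078]
False
ramp t=12.6 F [ 0.4 -0.8 -2.8] gap 0.0146 p [ 0.4769 -0.2117  0.1081]
tip local [-0.12617684  0.02892881] 0.006844565667062777
```

View pics/w4.png

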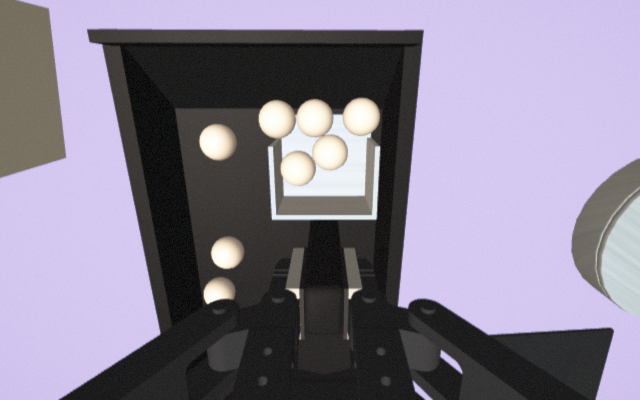

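View pics/t4.png

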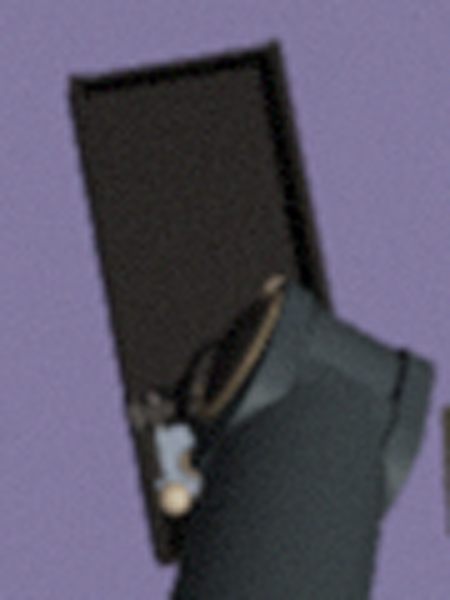

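```bash
cat >> h.py <<'E'
def climb(y,clear=.001,tmax=50,fin=-28):
    for t,th in [(8,-2),(16,-7),(24,-12),(32,-17),(41,-23),(tmax,fin)]:
        x=-.1285-t/1000*np.cos(rad(55))+clear; z=.0065+t/1000*np.sin(rad(55))
        move_l(*tp(x,y,z,th),feed=.06)
    st("climbed")
E
python3 - <<'E'
from h import *
climb(.029,.0012)
p,d,cc=wristcam();cv2.imwrite("pics/w5.png",p[:,:,::-1])
E
```

```text
climbed t=14.2 F [-0.3 -0.3 -3.3] gap 0.0146 p [ 0.4884 -0.2091  0.1034]
```

View pics/w5.png

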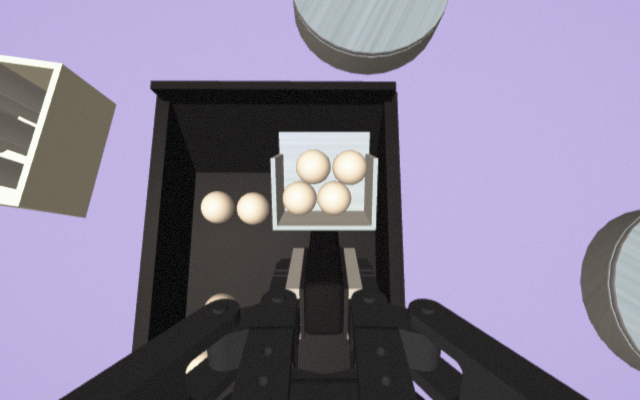

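```bash
cat >> h.py <<'E'
CUP=np.array([.4945,.2745,.097])
DY=rad(-40);DU=np.array([np.cos(DY),np.sin(DY),0])
def dp(dz,th,off=.02): return scoop_pose(TIP,CUP+off*DU+[0,0,dz],DY,rad(th),1)
def dump():
    for dz,th,f in [(.012,0,.12),(.004,12,.05),(.002,28,.07),(.0,45,.08),(-.004,60,.08),(-.005,68,.05)]:
        move_l(*dp(dz,th),feed=f)
    sleep(.3)
E
python3 - <<'E'
from h import *
y0=.029
pz=tp(-.150,y0,.075,-28);move_l(*pz,feed=.12)
move_l(*tp(-.130,y0,.17,-25),feed=.2);st("lift")
move_l(*dp(.09,-22),feed=.25);st("over")
p,d,cc=wristcam();cv2.imwrite("pics/w6.png",p[:,:,::-1])
E
```

```text
lift t=15.3 F [ 0.3 -0.2 -2.9] gap 0.0146 p [ 0.5107 -0.2044  0.2306]
over t=17.1 F [ 0.7 -0.2 -1.9] gap 0.0149 p [0.5851 0.1972 0.2538]
```

View pics/w6.png

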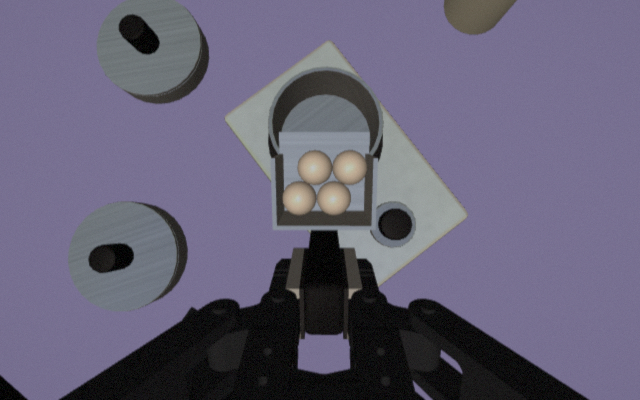

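Run:
```python
from h import *
dump();st("dumped")
p,d,cc=wristcam();cv2.imwrite("pics/w7.png",p[:,:,::-1])
move_l(*dp(.03,62),feed=.1)
move_l(*dp(.10,10),feed=.2);st()
p,d,cc=wristcam();cv2.imwrite("pics/w8.png",p[:,:,::-1])
```

```text
dumped t=20.9 F [ 0.1 -0.  -1.4] gap 0.0149 p [0.4588 0.3043 0.1908]
 t=22.7 F [-0.2 -0.2 -1.9] gap 0.0149 p [0.5452 0.2317 0.3045]
```

View pics/w7.png

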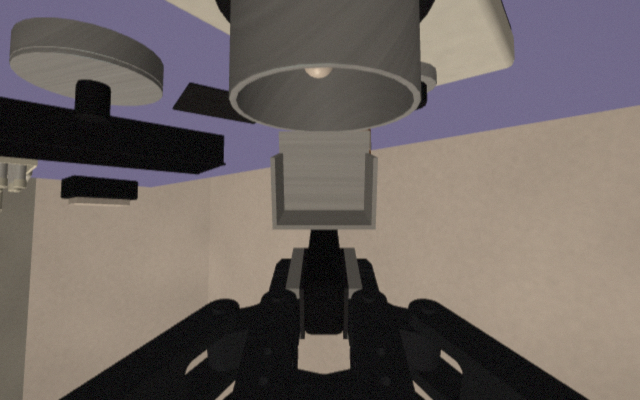

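View pics/w8.png

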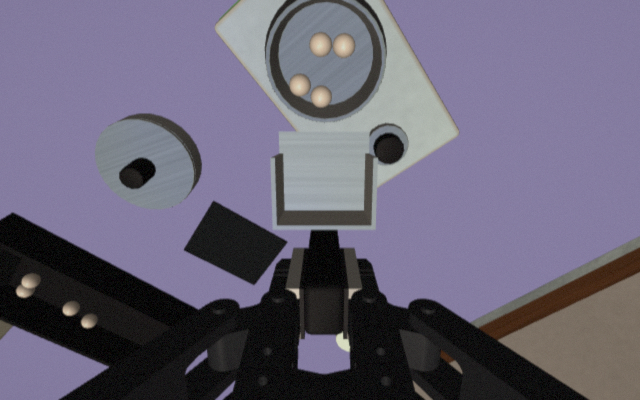

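```bash
cat >> h.py <<'E'
def beads(d,p,c):
    from fit import box
    Y=cloud("wrist",d,c);cc,s=np.cos(TY),np.sin(TY)
    L=(Y[...,:2]-TR)@np.array([[cc,-s],[s,cc]])
    m=(abs(L[...,0])<.16)&(abs(L[...,1])<.065)&(Y[...,2]<.06)&(Y[...,2]>.010)&(p.astype(int).sum(2)>330)
    n,l,stt,ce=cv2.connectedComponentsWithStats(m.astype(np.uint8))
    return [(stt[i,4],*np.nanmedian(L[l==i],0).round(3),np.nanmax(Y[...,2][l==i]).round(3)) for i in range(1,n) if stt[i,4]>30]
E
python3 - <<'E'
from h import *
movep(*tp(.09,-.030,.20,2))
p,d,c=wristcam();cv2.imwrite("pics/w9.png",p[:,:,::-1]);print(*beads(d,p,c),sep="\n");st()
E
```

```text
(np.int32(259), np.float64(0.001), np.float64(-0.048), np.float64(0.029))
 t=24.5 F [ 0.5  0.4 -1.7] gap 0.0148 p [ 0.7011 -0.2252  0.3011]
```

View pics/w9.png

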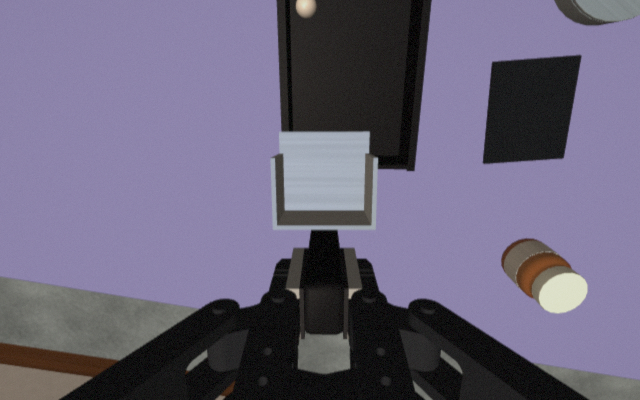

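Run:
```python
from h import *
y=-.031
move_l(*tp(.035,y,.10,2),feed=.2)
p,d,c=wristcam();print(*beads(d,p,c),sep="\n")
move_l(*tp(.035,y,.03,2),feed=.15)
print(move_l(*tp(.035,y,.004,2),feed=.03,until_force=4));st("floor")
move_l(*tp(.035,y,.0065,2),feed=.03)
print(move_l(*tp(-.10,y,.0065,2),feed=.09,until_force=15));st("mid")
print(move_l(*tp(-.126,y,.0068,2),feed=.05,until_force=18));st("ramp")
p,d,c=wristcam();cv2.imwrite("pics/w10.png",p[:,:,::-1])
```

```text
(np.int32(554), np.float64(-0.032), np.float64(-0.038), np.float64(0.029))
(np.int32(549), np.float64(-0.001), np.float64(-0.047), np.float64(0.03))
True
floor t=26.5 F [ 0.3 -1.2  3.2] gap 0.0149 p [ 0.6469 -0.239   0.1132]
False
mid t=28.5 F [ 6.7  0.4 12.9] gap 0.0144 p [ 0.5209 -0.2668  0.1118]
False
ramp t=29.1 F [ 6.7  0.2 11. ] gap 0.0144 p [ 0.4947 -0.2721  0.1117]
```

View pics/w10.png

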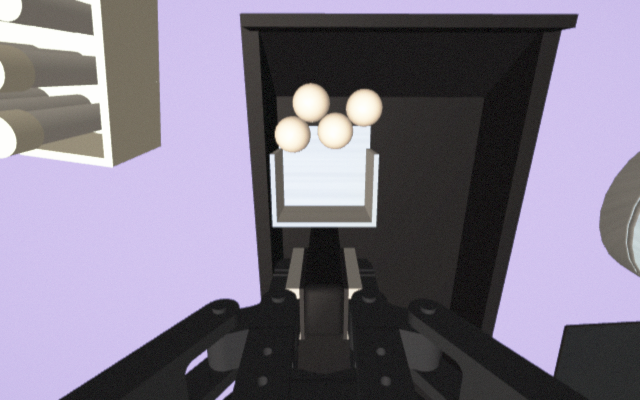

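```bash
cat >> h.py <<'E'
def scoop_in_hand(d,p,c):
    """points of scoop expressed in nominal scoop frame (tool-fixed)"""
    s=sense();R=np.array(s["tcp_rot"]);Y=cloud("wrist",d,c)
    T=(Y-np.array(s["position"]))@R     # tool coords
    # tool x=-sz, y=-sx , z=sy  (s=1)
    return np.stack([-T[...,1],T[...,2],-T[...,0]],-1)+G
E
python3 - <<'E'
from h import *
p,d,c=wristcam();N=scoop_in_hand(d,p,c);st()
for r in range(130,232,6):print(r,N[r,300].round(4),N[r,350].round(4),N[r,273].round(4))
E
```

```text
t=29.2 F [ 6.4  0.6 11.8] gap 0.0148 p [ 0.4947 -0.2721  0.1117]
130 [-0.0212 -0.0141  0.018 ] [-0.0211  0.0151  0.0172] [-0.0208 -0.0304  0.0145]
136 [-0.0177 -0.0142  0.0182] [-0.0173  0.0154  0.0145] [-0.0173 -0.0304  0.0152]
142 [-0.0141 -0.0143  0.0175] [-0.0115  0.0168 -0.0016] [-0.0139 -0.0305  0.0159]
148 [-0.0102 -0.0145  0.0148] [-0.0076  0.0169 -0.0016] [-0.0106 -0.0303  0.018 ]
154 [-0.0037 -0.0157 -0.0013] [-0.0038  0.0169 -0.0007] [-0.0103 -0.0277  0.0364]
160 [ 0.0003 -0.0158 -0.0011] [ 0.      0.017  -0.0002] [-0.0071 -0.0278  0.0367]
166 [ 0.004  -0.0158  0.    ] [0.0039 0.017  0.0002] [-0.0037 -0.028   0.0365]
172 [ 0.0081 -0.0159  0.0001] [ 0.0081  0.0172 -0.0002] [-0.0006 -0.028   0.0376]
178 [ 0.0119 -0.0159  0.0012] [0.0118 0.0172 0.0013] [ 0.0031 -0.0283  0.0363]
184 [ 0.0162 -0.016   0.0004] [0.0158 0.0172 0.0015] [ 0.0057 -0.028   0.0391]
190 [ 0.0202 -0.0161  0.001 ] [0.0202 0.0174 0.0006] [ 0.0096 -0.0284  0.0375]
196 [ 0.0243 -0.0161  0.0013] [0.0242 0.0175 0.0015] [ 0.013  -0.0285  0.0379]
202 [ 0.0285 -0.0162  0.0013] [0.0284 0.0176 0.0015] [ 0.0167 -0.0288  0.0372]
208 [ 0.03   -0.0157  0.0093] [0.03   0.017  0.0093] [ 0.0199 -0.0288  0.0383]
214 [ 0.0288 -0.0147  0.024 ] [0.0288 0.0159 0.0239] [ 0.0233 -0.0288  0.0389]
220 [ 0.0281 -0.0139  0.0358] [0.0281 0.015  0.0359] [ 0.0266 -0.0288  0.0399]
226 [ 0.0496 -0.0172 -0.0073] [ 0.0496  0.0188 -0.0076] [ 0.0344 -0.0307  0.0297]
```

```bash
cat >> h.py <<'E'
DELTA=rad(4.2);GR=np.array([.036,0,.093])
def scoop_pose(local,world,yaw,th,s=1):
    _,S=scoopR(yaw,th,s);Rt,St=scoopR(yaw,th-DELTA,s)
    return np.array(world)+S@(GR-np.array(local))+.006*St[:,2],Rt
def pitch(d,p,c):
    N=scoop_in_hand(d,p,c);P=np.concatenate([N[172:203,u] for u in(300,312,340,350)])
    k=np.polyfit(P[:,0],P[:,2],1);return np.degrees(np.arctan(k[0])),k[1],N[210:222,300:350,0].mean()
E
python3 - <<'E'
from h import *
y=-.031
command_gripper(.010,120)
move_l(*tp(-.117,y,.0072,2),feed=.04);st()
print(move_l(*tp(-.1255,y,.0070,2),feed=.04,until_force=15));st("ramp")
p,d,c=wristcam();cv2.imwrite("pics/w11.png",p[:,:,::-1]);print(pitch(d,p,c))
E
```

```text
t=29.9 F [ 1.1  0.3 -3.3] gap 0.0148 p [ 0.4977 -0.2682  0.1077]
False
ramp t=30.2 F [ 0.3  0.3 -3.4] gap 0.0141 p [ 0.4884 -0.2707  0.1082]
(np.float64(3.3829852970484104), np.float64(-0.00029204391402033134), np.float64(nan))
```

View pics/w11.png

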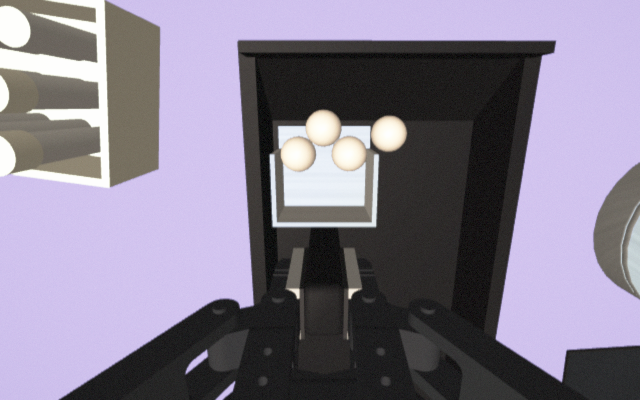

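Run:
```python
from h import *
y=-.031
climb(y,.003)
p,d,c=wristcam();cv2.imwrite("pics/w12.png",p[:,:,::-1]);print(pitch(d,p,c))
```

```text
climbed t=31.8 F [ 0.6 -0.3 -2. ] gap 0.0149 p [ 0.5029 -0.2673  0.1031]
(np.float64(34.408441135309275), np.float64(0.005535799382671737), np.float64(nan))
```

View pics/w12.png

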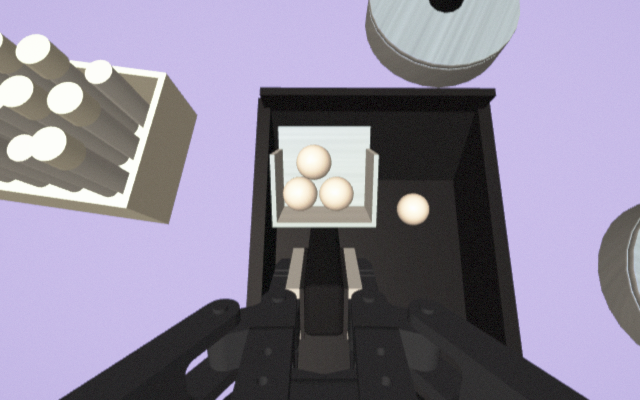

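Run:
```python
from h import *
y0=-.031
move_l(*tp(-.148,y0,.075,-28),feed=.12)
move_l(*tp(-.130,y0,.17,-25),feed=.2)
move_l(*dp(.09,-22),feed=.25);st("over")
dump();move_l(*dp(.03,62),feed=.1)
move_l(*dp(.10,10),feed=.2);st()
p,d,c=wristcam();cv2.imwrite("pics/w13.png",p[:,:,::-1]);print(pitch(d,p,c))
movep(*tp(.03,.0,.16,2))
p,d,c=wristcam();cv2.imwrite("pics/w14.png",p[:,:,::-1]);print(pitch(d,p,c));print(*beads(d,p,c),sep="\n");st()
```

```text
over t=34.9 F [-0.3 -0.4 -3.1] gap 0.0141 p [0.5855 0.197  0.2538]
 t=40.3 F [ 0.4  1.4 -3.2] gap 0.0146 p [0.5456 0.2316 0.3043]
 ** On entry to DLASCL parameter number  4 had an illegal value
 ** On entry to DLASCL parameter number  4 had an illegal value
 ** On entry to DLASCL parameter number  4 had an illegal value
 ** On entry to DLASCL parameter number  4 had an illegal value
 ** On entry to DLASCL parameter number  5 had an illegal value
 ** On entry to DLASCL parameter number  4 had an illegal valueTraceback (most recent call last):
  File "<stdin>", line 8, in <module>
  File "h.py", line 79, in pitch
    k=np.polyfit(P[:,0],P[:,2],1);return np.degrees(np.arctan(k[0])),k[1],N[210:222,300:350,0].mean()
    c, resids, rank, s = lstsq(lhs, rhs, rcond)
                         ~~~~~^^^^^^^^^^^^^^^^^
    x, resids, rank, s = _umath_linalg.lstsq(a, b, rcond,
                         ~~~~~~~~~~~~~~~~~~~^^^^^^^^^^^^^
                                             signature=signature)
                                             ^^^^^^^^^^^^^^^^^^^^
    raise LinAlgError("SVD did not converge in Linear Least Squares")
numpy.linalg.LinAlgError: SVD did not converge in Linear Least Squares
```

View pics/w13.png

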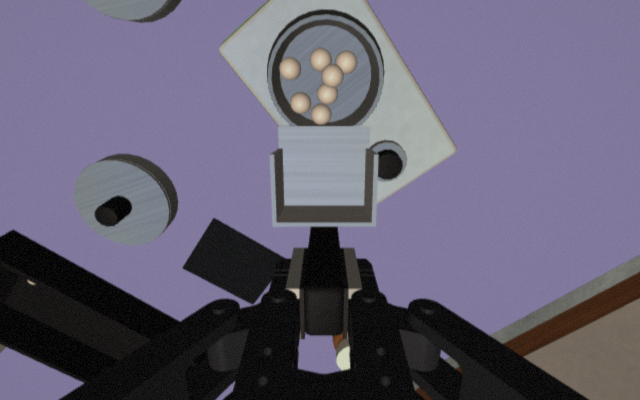

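```bash
python3 - <<'E'
import re
s=open("h.py").read().replace("k=np.polyfit(P[:,0]","P=P[np.isfinite(P).all(1)];k=np.polyfit(P[:,0]").replace("N[210:222,300:350,0].mean()","np.nanmean(N[210:222,300:350,0])")
open("h.py","w").write(s)
E
python3 - <<'E'
from h import *
movep(*tp(-.03,.0,.15,2))
p,d,c=wristcam();cv2.imwrite("pics/w14.png",p[:,:,::-1]);print(pitch(d,p,c));print(*beads(d,p,c),sep="\n");st()
E
```

```text
(np.float64(3.7949471140860784), np.float64(-0.00031949879616202485), np.float64(0.028769039721860106))
(np.int32(408), np.float64(-0.103), np.float64(0.029), np.float64(0.029))
 t=42.1 F [-0.4 -0.3 -1.8] gap 0.0144 p [ 0.5781 -0.2195  0.2511]
```

View pics/w14.png

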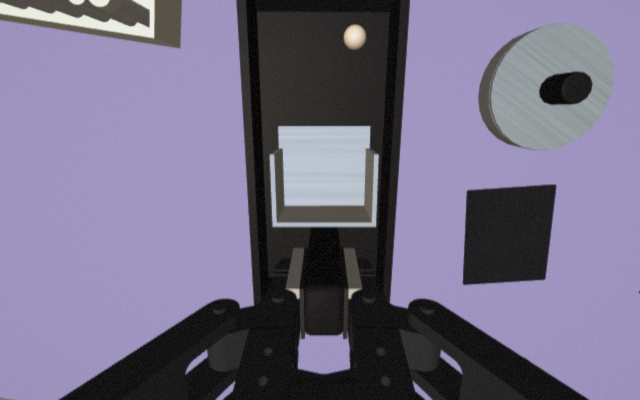

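Run:
```python
from h import *
y=.029
move_l(*tp(-.06,y,.05,2),feed=.2)
print(move_l(*tp(-.06,y,.004,2),feed=.03,until_force=4));st("floor")
move_l(*tp(-.06,y,.0068,2),feed=.03)
print(move_l(*tp(-.1255,y,.0068,2),feed=.06,until_force=15));st("ramp")
p,d,c=wristcam();cv2.imwrite("pics/w15.png",p[:,:,::-1])
climb(y,.003)
p,d,c=wristcam();cv2.imwrite("pics/w16.png",p[:,:,::-1])
```

```text
True
floor t=44.2 F [0.8 0.2 5.1] gap 0.0146 p [ 0.5426 -0.1986  0.1068]
False
ramp t=45.7 F [ 0.3 -0.3 -1.9] gap 0.0144 p [ 0.4784 -0.2113  0.108 ]
climbed t=47.2 F [ 0.3  0.1 -1.5] gap 0.0142 p [ 0.4912 -0.2086  0.1032]
```

View pics/w16.png

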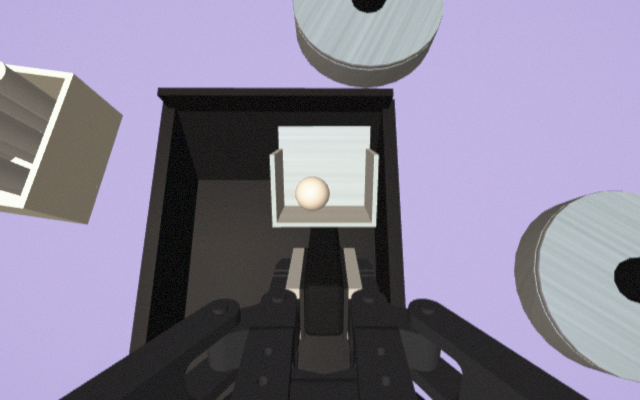

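Run:
```python
from h import *
y0=.029
move_l(*tp(-.148,y0,.075,-28),feed=.12)
move_l(*tp(-.130,y0,.17,-25),feed=.2)
move_l(*dp(.09,-22),feed=.25);st("over")
dump();move_l(*dp(.03,62),feed=.1)
move_l(*dp(.10,10),feed=.2);st()
p,d,c=wristcam();cv2.imwrite("pics/w17.png",p[:,:,::-1]);print(pitch(d,p,c))
# above mat
movep(*scoop_pose((.004,0,0),(.608,.0071,.11),rad(15.3),0))
p,d,c=wristcam();cv2.imwrite("pics/w18.png",p[:,:,::-1]);print(pitch(d,p,c))
snap("top","t18",(200,440,130,310),3.3)
```

```text
over t=50.1 F [ 0.2 -0.2 -2.7] gap 0.0144 p [0.5854 0.1971 0.2537]
 t=55.6 F [-0.1  0.4 -1.5] gap 0.0144 p [0.5456 0.2316 0.3043]
(np.float64(4.390627265741576), np.float64(-0.0007334767252206687), np.float64(0.029596377377136135))
(np.float64(3.145065148441094), np.float64(-0.00038924834678819795), np.float64(0.02861863518001195))
```

View pics/w17.png

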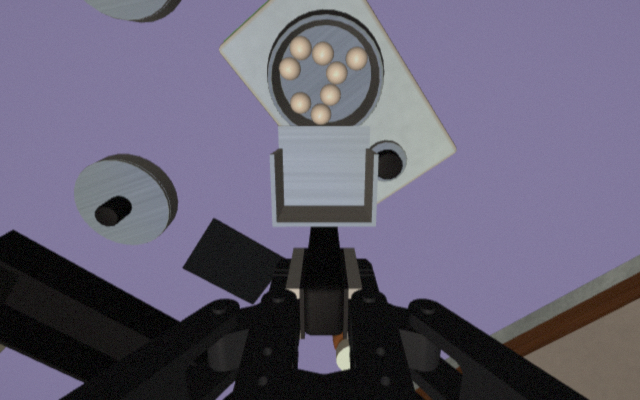

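View pics/w18.png

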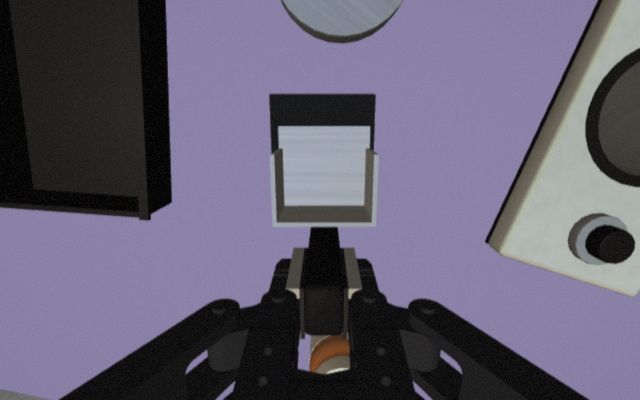

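View pics/t18.png

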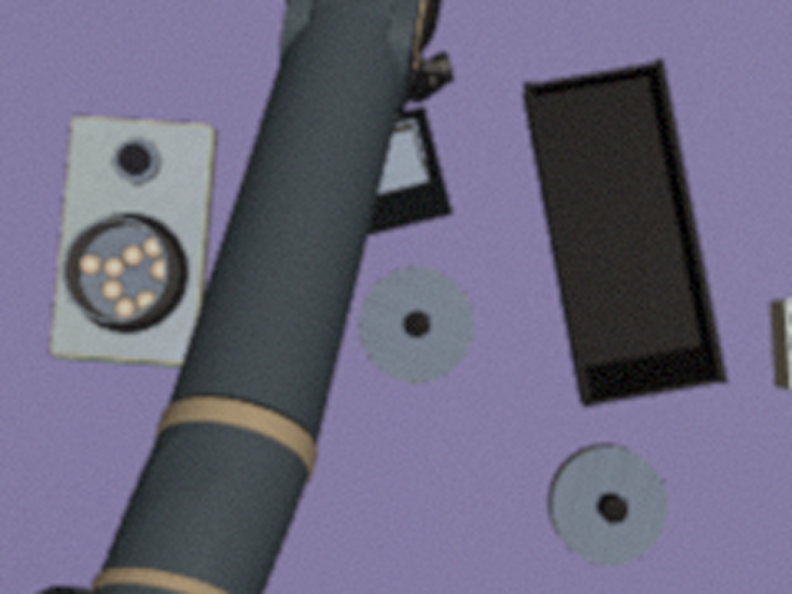

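Run:
```python
from h import *
m=lambda z:scoop_pose((.004,0,0),(.608,.0071,z),rad(15.3),0)
move_l(*m(.02),feed=.12)
print(move_l(*m(.000),feed=.025,until_force=4));st("down")
P=np.array(sense()["position"])
move_l(P+[0,0,.0005],feed=.02)
command_gripper(.06);sleep(.2)
command_gripper(.085)
move_l(P+[0,0,.13],feed=.15);st()
p,d,c=wristcam();cv2.imwrite("pics/w19.png",p[:,:,::-1])
X=cloud("wrist",d,c);print(lookpost(X))
from fit import *
m=box((.6,.01),.1,-.01,.02,X)&(p.astype(int).sum(2)<130);Q=X[m];print(cv2.minAreaRect((Q[:,:2]*1000).astype(np.float32)))
```

```text
True
down t=58.5 F [ 0.  -0.4  3.7] gap 0.0148 p [0.6392 0.0157 0.1032]
 t=60.8 F [-0.3  0.5  0.7] gap 0.0849 p [0.6385 0.016  0.2321]
(629, ((638.9330444335938, 15.339024543762207), (21.703468322753906, 15.568083763122559), 14.69987964630127))
((586.2792358398438, 1.153564453125), (164.09487915039062, 98.34052276611328), 15.452245712280273)
```

View pics/w19.png

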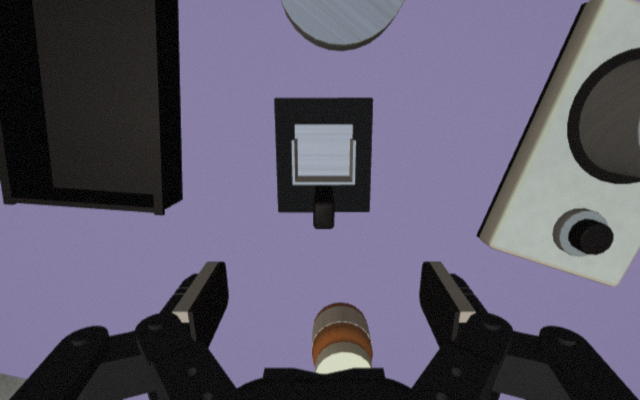

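Run:
```python
from fit import *
R=scoopR(0,0,1)[0]
movep(np.array([.45,.027,.22]),R)
p,d,c=wristcam();cv2.imwrite("pics/w20.png",p[:,:,::-1]);X=cloud("wrist",d,c)
m=box((.45,.027),.04,.055,.075,X);P=X[m];print(len(P),cv2.minEnclosingCircle((P[:,:2]*1000).astype(np.float32)),circ(P[:,:2]),P[:,2].mean())
m=box((.45,.027),.08,.022,.035,X);P=X[m];print(cv2.minEnclosingCircle((P[:,:2]*1000).astype(np.float32)),P[:,2].mean())
m=box((.6,.01),.12,.1,.125,X);print(m.sum());st()
snap("top","t20",(200,440,130,310),3.3)
```

```text
190 ((446.3182067871094, -12.636346817016602), 11.629302978515625) [ 0.44578606 -0.02593607  0.01719483] 0.06186818545521506
((446.85516357421875, -19.51078224182129), 58.94327926635742) 0.02892307568869645
0
 t=61.7 F [ 0.5 -0.1 -0.9] gap 0.0850 p [0.4519 0.0272 0.2206]
```

View pics/w20.png

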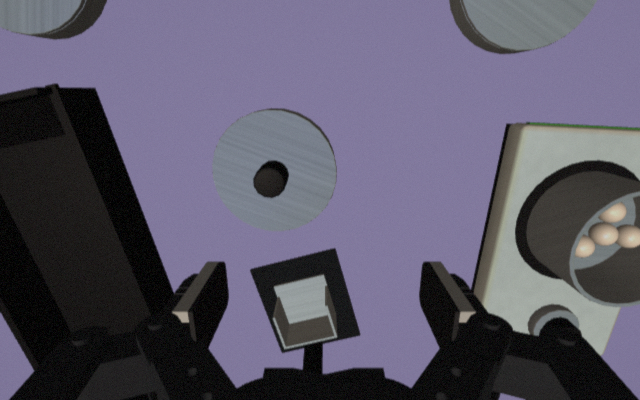

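Run:
```python
from fit import *
R=scoopR(0,0,1)[0]
movep(np.array([.447,-.02,.20]),R);sleep(.2)
p,d,c=wristcam();cv2.imwrite("pics/w21.png",p[:,:,::-1]);X=cloud("wrist",d,c)
k=(.447,-.02)
m=box(k,.03,.055,.075,X);P=X[m];print(len(P),cv2.minEnclosingCircle((P[:,:2]*1000).astype(np.float32)),P[:,2].mean())
m=box(k,.08,.022,.035,X);P=X[m];print(cv2.minEnclosingCircle((P[:,:2]*1000).astype(np.float32)),circ(P[:,:2][np.hypot(*(P[:,:2]-k).T)>.05]),P[:,2].mean())
for f in(.20,.058): print(inverse_kinematics(np.array([.447,-.02,f]),R))
```

```text
926 ((446.59759521484375, -19.72313690185547), 13.917256355285645) 0.062415332164389145
((446.72821044921875, -19.986270904541016), 59.000396728515625) [ 0.44661927 -0.01988387  0.0544214 ] 0.028894554435614804
[-0.71768719  0.1907253   0.76513079  2.14591179 -0.17341866  0.86477961
  1.72227304]
[-0.53263446  0.46673931  0.60206984  2.25456341 -0.507758    0.55169808
  2.03110179]
```

View pics/w21.png

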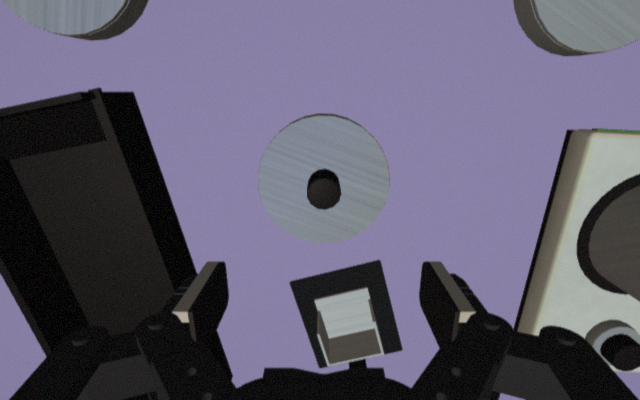

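Run:
```python
from fit import *
R=scoopR(0,0,1)[0]
for q in ((.4945,.2745,.27),(.46,.2745,.27)):
    movep(np.array(q),R);sleep(.25)
    p,d,c=wristcam();X=cloud("wrist",d,c)
    k=CUP[:2]
    m=box(k,.07,.088,.106,X)&(np.hypot(X[...,0]-k[0],X[...,1]-k[1])<.06);P=X[m];print(len(P),circ(P[:,:2]),cv2.minEnclosingCircle((P[:,:2]*1000).astype(np.float32)),np.median(P[:,2]))
    m=box((.607,.266),.03,.055,.07,X);P=X[m];print("plg",len(P),cv2.minEnclosingCircle((P[:,:2]*1000).astype(np.float32)) if len(P) else 0)
    m=box(k,.046,.0,.085,X)&(p.astype(int).sum(2)>400);print("inside maxz",np.nanmax(X[m][:,2]))
cv2.imwrite("pics/w22.png",p[:,:,::-1]);st()
```

```text
2011 [0.49298245 0.27550446 0.04930192] ((493.63616943359375, 275.603759765625), 51.93708038330078) 0.096455076592258
plg 625 ((607.8496704101562, 269.9564208984375), 15.911684036254883)
inside maxz 0.06340454010428753
1978 [0.49267992 0.27554984 0.04938075] ((493.9658508300781, 275.5484924316406), 52.29218673706055) 0.09634168452094083
plg 589 ((607.7052612304688, 269.5905456542969), 16.001760482788086)
inside maxz 0.06341508065732737
 t=64.4 F [-0.  -0.3  1.2] gap 0.0849 p [0.4607 0.2743 0.2701]
```

View pics/w22.png

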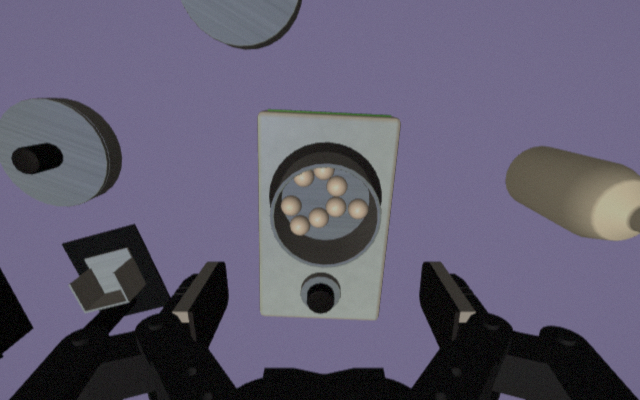

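Run:
```python
from fit import *
R=scoopR(0,0,1)[0]
k=np.array([.4467,-.0199])
movep(np.array([*k,.18]),R)
p,d,c=wristcam();X=cloud("wrist",d,c)
m=box(k,.08,.022,.035,X);P=X[m];cc=np.array(cv2.minEnclosingCircle((P[:,:2]*1000).astype(np.float32))[0])/1000;print(cc)
assert np.hypot(*(cc-k))<.004
move_l(np.array([*cc,.060]),R,feed=.12);st("at")
command_gripper(.015,80);st("grip")
move_l(np.array([*cc,.21]),feed=.12);st("up")
p,d,c=wristcam();cv2.imwrite("pics/w23.png",p[:,:,::-1]);X=cloud("wrist",d,c)
s=np.array(sense()["position"]);m=box(s[:2],.08,s[2]-.05,s[2]-.02,X);P=X[m]
print(cv2.minEnclosingCircle((P[:,:2]*1000).astype(np.float32)),P[:,2].mean()-s[2],s)
A=np.c_[P[:,:2],np.ones(len(P))];print("tilt",np.linalg.lstsq(A,P[:,2],rcond=None)[0])
```

```text
[ 0.44676593 -0.01989866]
at t=66.8 F [0.3 0.6 0.2] gap 0.0850 p [ 0.4472 -0.0199  0.0605]
grip t=67.3 F [-2.   0.7  7.2] gap 0.0262 p [ 0.4469 -0.0197  0.0605]
up t=68.7 F [ 0.1  0.2 -3.7] gap 0.0261 p [ 0.4462 -0.0199  0.2094]
((446.0594482421875, -20.280696868896484), 59.01718521118164) -0.031629759747660025 [ 0.44625766 -0.01995361  0.2093681 ]
tilt [ 0.0094478  -0.00169741  0.17364801]
```

View pics/w23.png

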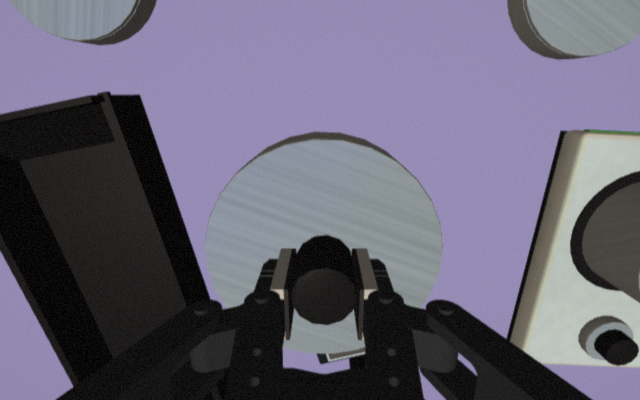

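Run:
```python
from fit import *
R=scoopR(0,0,1)[0]
t=np.array([.4936,.2758])
move_l(np.array([.4462,.12,.23]),R,feed=.25)
move_l(np.array([*t,.20]),R,feed=.25);sleep(.2)
s=np.array(sense()["position"]);t2=t+(t-s[:2]);print(s)
hit=move_l(np.array([*t2,.165]),R,feed=.06,until_force=8);st("a%s"%hit)
hit=move_l(np.array([*t2,.124]),R,feed=.03,until_force=12);st("b%s"%hit)
```

```text
[0.49368541 0.27400951 0.20057862]
aFalse t=71.2 F [ 0.1  0.1 -2.3] gap 0.0260 p [0.4937 0.2776 0.165 ]
bTrue t=72.2 F [-1.3 -0.8  4.2] gap 0.0255 p [0.4934 0.2775 0.1336]
```

Run:
```python
from fit import *
s=np.array(sense()["position"])
print(move_l(np.array([s[0],s[1],.122]),feed=.02,until_force=22));st("press")
move_l(np.array([s[0],s[1],s[2]]),feed=.03);st()
command_gripper(.085);st("open")
move_l(np.array([s[0],s[1],.27]),feed=.15)
R=scoopR(0,0,1)[0]
movep(np.array([.48,.275,.27]),R);sleep(.2)
p,d,c=wristcam();cv2.imwrite("pics/w24.png",p[:,:,::-1]);X=cloud("wrist",d,c)
m=box((.494,.2756),.075,.09,.112,X);P=X[m];print(cv2.minEnclosingCircle((P[:,:2]*1000).astype(np.float32)))
A=np.c_[P[:,:2]-[.4935,.2756],np.ones(len(P))];print("plane",np.linalg.lstsq(A,P[:,2],rcond=None)[0])
m=box((.4935,.2756),.03,.125,.15,X);print("knob z",X[m].mean(0))
m=box((.607,.268),.03,.055,.07,X);P=X[m];print("plg",cv2.minEnclosingCircle((P[:,:2]*1000).astype(np.float32)),P[:,2].mean())
st()
```

```text
True
press t=72.5 F [-1.8 -0.   4.4] gap 0.0259 p [0.4934 0.2775 0.1336]
 t=72.7 F [ 0.9 -0.8  0.2] gap 0.0256 p [0.4938 0.2777 0.1337]
open t=73.3 F [ 0.3  0.5 -0.2] gap 0.0852 p [0.4933 0.2775 0.1336]
((493.3421630859375, 277.1303405761719), 58.92947006225586)
plane [ 0.00313134 -0.00060185  0.10190801]
knob z [0.49138093 0.27716232 0.13501982]
plg ((608.2630615234375, 270.1798095703125), 16.185707092285156) 0.062256209044118806
 t=74.9 F [-0.1 -0.7 -0.3] gap 0.0848 p [0.4804 0.275  0.2699]
```

View pics/w24.png

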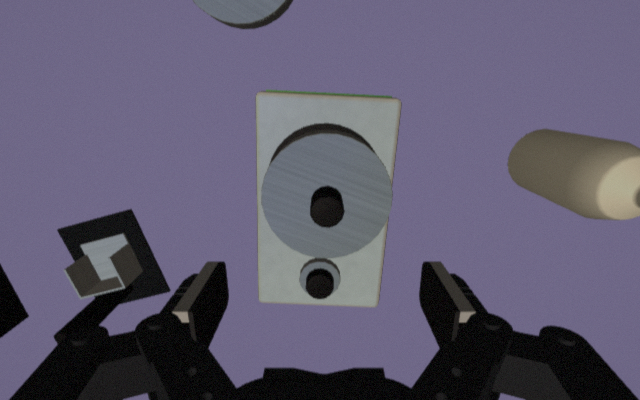

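Run:
```python
from h import *
p=np.array([.6083,.2698,.12])
for yaw in(0,90,120,150,180,-90,-120,-150):
    R=scoopR(rad(yaw),0,1)[0]
    a=inverse_kinematics(p,R);b=inverse_kinematics(p-[0,0,.052],R)
    print(yaw,None if a is None else np.round(a,2),None if b is None else np.round(b,2))
```

```text
0 [-0.96  0.69  0.72  1.71 -0.54  0.95  1.55] [-0.94  0.75  0.69  1.74 -0.6   0.87  1.59]
90 [-0.19  0.63 -0.43  1.66  0.31  0.92  2.41] [-0.19  0.69 -0.43  1.69  0.36  0.84  2.37]
120 [ 0.15  0.82 -1.    1.64  0.75  1.11  2.61] [ 0.05  0.81 -0.81  1.67  0.69  0.97  2.65]
150 [-1.15  0.87  1.11  1.72 -0.86  1.12 -1.86] [-1.15  0.96  1.1   1.75 -0.97  1.09 -1.79]
180 [-1.21  1.    1.28  1.73 -1.02  1.25 -1.23] [-1.17  1.01  1.17  1.75 -1.03  1.14 -1.23]
-90 [-1.11  0.81  1.01  1.72 -0.78  1.06  0.16] [-1.08  0.87  0.95  1.75 -0.84  0.99  0.2 ]
-120 [-1.16  0.88  1.12  1.72 -0.88  1.13 -0.29] [-1.13  0.93  1.06  1.75 -0.94  1.06 -0.25]
-150 [-1.19  0.94  1.21  1.72 -0.95  1.19 -0.75] [-1.16  0.99  1.15  1.75 -1.01  1.12 -0.72]
```

Run:
```python
from h import *
R=scoopR(rad(-90),0,1)[0];q=np.array([.6083,.2698])
movep(np.array([*q,.20]),R);command_gripper(0.0,60);sleep(.1)
move_l(np.array([*q,.095]),R,feed=.12);st("above")
hit=move_l(np.array([*q,.062]),R,feed=.02,until_force=20);st("pressed %s"%hit)
snap("side","s25",(230,400,110,210),4)
```

```text
above t=77.9 F [-0.3 -0.   0.6] gap 0.0001 p [0.609  0.2698 0.0959]
pressed True t=78.9 F [-2.9  0.2  7.6] gap -0.0003 p [0.6084 0.2698 0.0765]
```

View pics/s25.png

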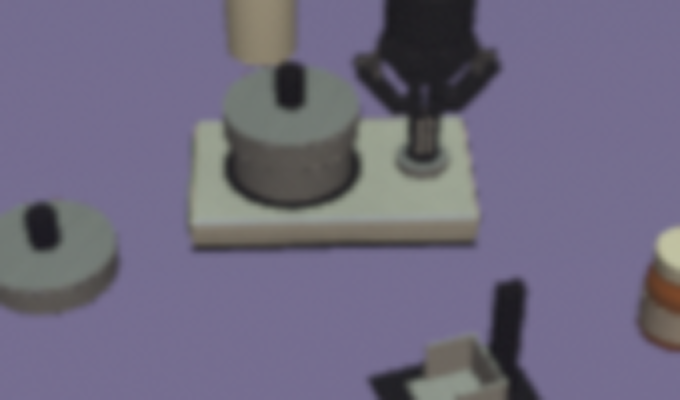

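Run:
```python
from h import *
q=np.array([.6083,.2698])
for z in np.arange(.0755,.066,-.0008):
    move_l(np.array([*q,z]),feed=.01);sleep(.15);s=sense();F=s["wrist_force"][2];print(round(z,4),s["position"][2].round(4),round(F,1))
    if F>26: break
snap("side","s26",(230,400,110,210),4)
```

```text
0.0755 0.0763 7.5
0.0747 0.0761 10.5
0.0739 0.0761 14.4
0.0731 0.076 19.3
0.0723 0.0759 24.2
0.0715 0.0759 26.7
```

View pics/s26.png

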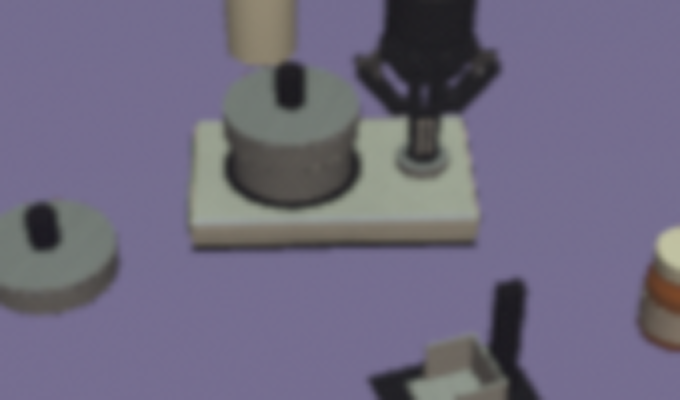

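Run:
```python
from fit import *
q=np.array([.6083,.2698])
move_l(np.array([*q,.20]),feed=.12)
R=scoopR(0,0,1)[0]
movep(np.array([.53,.16,.36]),R);sleep(.3)
p,d,c=wristcam();cv2.imwrite("pics/w27.png",p[:,:,::-1]);X=cloud("wrist",d,c)
m=box((.4935,.2756),.075,.09,.112,X);P=X[m]
A=np.c_[P[:,:2]-[.4935,.2756],np.ones(len(P))];print("cap plane",np.linalg.lstsq(A,P[:,2],rcond=None)[0])
m=box((.608,.27),.02,.045,.07,X);P=X[m];print("plg",np.median(P[:,2]),len(P))
print(lookpost(X));m=box((.6,.01),.1,-.01,.02,X)&(p.astype(int).sum(2)<130);Q=X[m];print(cv2.minAreaRect((Q[:,:2]*1000).astype(np.float32)))
snap("side","s27");snap("top","t27");st()
```

```text
cap plane [0.00136641 0.00429629 0.10180986]
plg 0.06130374487132145 755
(307, ((638.5479125976562, 16.815439224243164), (21.268646240234375, 15.748571395874023), 16.2274227142334))
((608.4032592773438, 7.663204193115234), (117.63496398925781, 99.41831970214844), 15.522679328918457)
 t=84.2 F [-0.3 -0.3 -0.3] gap 0.0000 p [0.53   0.1601 0.3598]
```

View pics/w27.png

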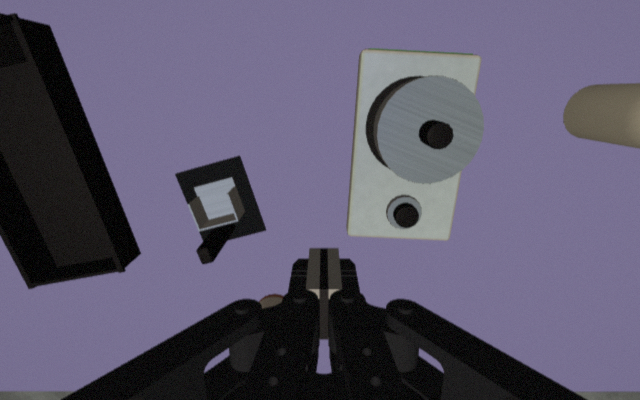

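View pics/s27.png

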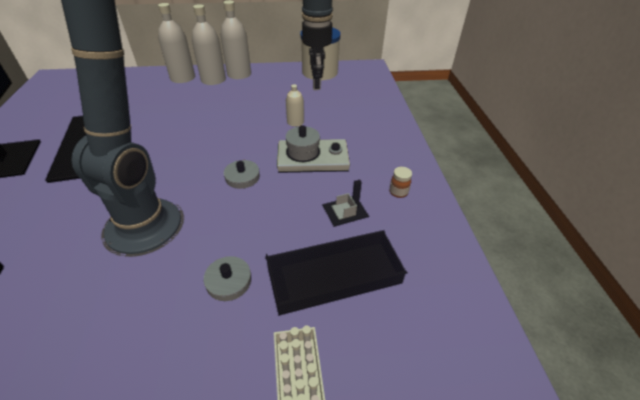

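Run:
```python
from rig import *
print(finish_job())
```

```text
the job is handed in; nothing more can be done
None
```

The job is done and handed in at about 84 s on the robot clock, well under the 210 s limit; no verdict was reported.

- **Beads:** There were 8 in the tray. I moved them with the scoop in three trips (4, 3 and 1). Before capping, the wrist camera showed all 8 in the cup and the tray empty.
- **Scoop:** It turned about 4° in the grip during the first climb up the tray's ramp, and I corrected for that. It now stands upright on the mat, with its origin about 4 mm from the mat's centre.
- **Cap:** I picked the one farthest from the base. It had been knocked about 5 cm aside during the run, so I located it again before gripping. Its plate top now reads 101.8 mm above the bench, level, against 102 mm when fully home.
- **Plunger:** I pressed it until the force climbed to about 27 N with no further travel, so it was at its stop. After release its top reads 61.3 mm, the same as before the press. The camera has read it about 2 mm above the stated 59 mm throughout.
- **Bystanders:** The jar, rack and bottle look unmoved in the last side picture. I checked them by eye only.

**Disagreements:** The TCP stood at 75.9 mm at the stop, where the stated fingertip length gives 72 mm. I relied on the force because it rose steeply with no motion. The cap's final push stopped on a brief force spike and the steady reading afterwards was only about 4 N, so its fit rests on the height measurement.

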